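# Centre the dish on the scale and tare

## Robot

A 6-joint arm with a two-finger parallel gripper is mounted at the origin on the work surface. World frame = base frame: x ahead of the robot, y to its left, z up, the work surface at z = 0. Lengths are in m, angles in rad, forces in N, time in s.
With the tool pointing down it reaches from about 0.275 to 0.825 m from the base axis. Payload 5.2 kg.
Tool frame: the origin (TCP) lies on the centre line of the jaws, within the pads' length; the fingertips stand 17 mm ahead of it and the grasp point (between the pads) lies 2 mm behind it; y points along the fingers, x is the direction in which the jaws open and shut, and the axes are right-handed (so a half turn about y gives the same grasp; the last joint's range is limited). The gripper opens to 93 mm and grips with 3 to 60 N. Pads are 15 mm wide; open, the fingers measure 128 mm over their backs; the gripper's body (75 mm by 188 mm) begins 65 mm behind the grasp point.
Start: joints at [-1.425, 0.259, 1.535, -0, 1.348, -0.203], TCP at [0.188, -0.517, 0.211] pointing down, gripper open.
Joint ranges: [-3.14, 3.14], [-0.91, 2.08], [0.19, 2.58], [-1.22, 4.36], [0.22, 2.71], [-3.12, 3.12]. Speed limits (rad/s): [2.57, 2.57, 3.14, 3.14, 3.14, 3.14].

## Interface

Orientations are given as a unit quaternion [w, x, y, z].
In Python, from cell import arm gives the robot as it stands. The module is installed in compiled form; this text tells all that it offers.
- The arm moves only by the tool jog_arm, never from a script. Its argument "series" is a list of rows, each a list of 5 numbers: the shift along the tool's x, y, z in m, then the turn about the tool's y in rad, then the opening, from 0 (shut) to 1 (fully open). In form: [[dx, dy, dz, yaw, claw], ...]. A call has 1 to 20 rows; each row is the pose to reach, as a shift and turn from the pose commanded when the call began, along the tool's axes at that moment; what a row does not reach only later rows make up. A row lasts 1/10 s, in which the tool goes at most 50 mm and 8.59 degrees, less where a joint would pass 70% of its speed; a pose out of reach is approached as far as the arm can. A call with a gripper value outside its range is refused whole. The fingers move at their own pace and stop on an object; "newtons" is the grip in N (left out, the last holds). Time passes only in rows, so rows that repeat a pose let the fingers close. It gives the time, the measured TCP pose, the force and the opening at its end, in the units of the state.
- arm.state(): the state, without advancing time (a new reading comes with each control period).
- arm.camera(name): name is "scene" or "top"; returns the picture (400x640x3 uint8, blue, green, red); there is no depth.
- arm.camera_model(name): a dict with "K" (3x3 intrinsics, pixels), "distortion" ([k1, k2, p1, p2, k3] as OpenCV has them; the pictures are not rectified), "R" (3x3) and "t" (3): a world point X has camera coordinates R X + t. Camera axes: x right, y down, z forward; pixel columns grow to the right and rows downward; lengths in m; the calibration is good to about 2 mm. A picture is of the moment at which its call begins. camera_model takes no time and is no camera call.
- arm.close_job(): hands the job in, once; it reports no verdict.
Trained networks look in the newest picture that a camera, given by its name, has taken for a name from the list of things; names that differ only in an ending like _2 or _b are one class to them, and where a whole thing is asked for, a point or a joint stands for the part that bears it (a point fixed in the world has none). Each returns a list of dicts, best first, with "conf" (0 to 1); they miss things now and then, are a little off and sometimes report something else, mostly with a low value. They report only what shows in the picture. A call takes as long as a camera call.
- arm.regions_of(camera, target): "mask" (400x640 bool, what is visible of it) and "box" ([left, top, right, bottom] in pixels, round what is visible of it).
The state is a dict: "clock": time; "qpos": joint angles; "qd": joint speeds; "effort": joint torques, N m; "ee_pos": TCP position; "eef_rot": TCP orientation; "ft_force": force on the tool from outside, world axes, zero at the start; "moment": the same for the moment, N m; "gripper_width": opening from 0.0 (shut) to 1.0 (fully open).
Only numpy, scipy, OpenCV 4.12 (cv2) and the standard library are available. Lean on these libraries where they do the work, as an engineer would, in place of code of your own. Each camera call takes 0.05 s, during which the arm holds its last target. There are 200 camera calls.

## Task

The blue dish was set down off-centre on the bench scale. Without gripping, lifting or tipping it, gently push it along the steel plate until it stands wholly inside the printed black circle, then press the big green tare key right down and let it come up again. Touch no other key and leave the things around the scale where they are.

Things in the scene. Friction and masses are not known exactly. Their poses are not given: they have to be found in the camera images.
- plate_centre (a point): Centre of the black circle printed on the stainless-steel weighing plate of the bench scale, on the plate's top face, 45 mm above the table. Inner radius of the circle 63 mm, its line 3 mm wide. Axes as the scale's: -x to its front (control panel, robot's side), +y to its left as the robot sees it. The flat fixed plate is 240 mm (x) by 280 mm (y), centred here.
- scale: Bench scale, white housing with a steel plate, stands firm on the table. Origin on the table under the circle's centre. 280 mm wide (y); reaches 175 mm to -x of its origin and 120 mm to +x. In front of the plate lies the lower control panel, 55 mm deep, its face 32 mm above the table, with a blue display and three keys; the keys' centres lie 148 mm to -x of the origin.
- dish: Straight-sided open blue-glazed porcelain dish (loose, about 0.3 kg): outside diameter 100 mm, height 55 mm, wall 4 mm. Origin: centre of its underside; z is up. It stands on the weighing plate, off the circle's centre towards the panel, and slides on the plate when pushed.
- tare_key_top (a point): Centre of the top of the tare key when up: the large round green key at the right-hand end of the control panel (robot's view), 24 mm diameter. It is pressed straight down.
- tare_key (a joint): Travel of the tare key: 0 up, 0.004 m fully down. A spring of about 4 N at full travel returns it.
- unit_key (a joint): Travel of the small white key (18 mm diameter), 73 mm to the left (+y of the scale) of the tare key. Not to be used; 0 up, 0.004 m down.
- power_key (a joint): Travel of the small red power key (18 mm diameter) at the left-hand end of the panel, 220 mm to the left of the tare key. Not to be used; 0 up, 0.004 m down.
- flask: Bystander, loose: conical glass flask, 86 mm wide at the foot, 146 mm high; origin at the centre of its underside.
- jar: Bystander, loose: amber glass jar with yellow screw lid, 80 mm diameter, 115 mm high; origin at the centre of its underside.
- cup_green: Bystander, loose: green plastic cup, 72 mm diameter at the rim, 75 mm high; origin at the centre of its underside.
- cup_red: Bystander, loose: red plastic cup, 72 mm diameter at the rim, 75 mm high; origin at the centre of its underside.
- marker: Bystander, loose: white marker pen with blue cap, 133 mm long, 18 mm thick, lying; origin at the centre of its underside.
- spoon: Bystander, loose: wooden spoon, lying on the table; origin at the centre of its underside.

How it is judged:
By the outcome, as a careful person would: the job done as asked, in the order asked, and still so for the second after the job is handed in, with the robot touching nothing.
It also fails if it takes over 51 s, if anything falls off the work surface, if the arm or the gripper's body presses on something with over 40 N, if the wrist force passes 120 N, or if a joint passes its speed limit or range.

## Working session

There is one attempt and no reset: what is moved stays moved. The work goes in short steps, Python scripts to look and compute and a tool call to move; the robot and the scene stay as the last step left them, time stands still between calls to the robot, and variables do not carry over. Pictures are saved under pics/ and viewed, about 8 in all and at most 12, crops included, and the job is handed in when it is done.

Besides the shell and the picture viewer there is one more tool, called after "Emit:" by a JSON object that holds its "method" and its "body". jog_arm: Moves the arm, as the interface text tells. Its arguments: {"type":"object","properties":{"series":{"type":"array","items":{"type":"array","items":{"type":"number"}}},"newtons":{"type":"number"}},"required":["series"]}

```bash
mkdir -p pics; cat > h.py <<'E'
import numpy as np,cv2
from cell import arm
def ray(cam,uv,z):
    m=arm.camera_model(cam);K=np.array(m["K"]);R=np.array(m["R"]);t=np.array(m["t"])
    p=cv2.undistortPoints(np.array(uv,float).reshape(-1,1,2),K,np.array(m["distortion"],float))[:,0]
    d=np.c_[p,np.ones(len(p))]@R; c=-R.T@t
    return c+d*((z-c[2])/d[:,2])[:,None]
def proj(cam,X):
    m=arm.camera_model(cam);R=np.array(m["R"])
    return cv2.projectPoints(np.array(X,float).reshape(-1,1,3),cv2.Rodrigues(R)[0],np.array(m["t"],float),np.array(m["K"]),np.array(m["distortion"],float))[0][:,0]
E
python3 - <<'E'
from h import *
np.set_printoptions(precision=4,suppress=True)
for c in("scene","top"):
    cv2.imwrite(f"pics/{c}0.png",arm.camera(c))
    m=arm.camera_model(c);print(c,-np.array(m["R"]).T@np.array(m["t"]),m["K"][0][0])
    for n in("scale","dish","tare_key","unit_key","flask","jar","cup_green","cup_red"):
        for r in arm.regions_of(c,n)[:2]:print(n,round(r["conf"],2),np.round(r["box"]),r["mask"].sum())
print(arm.state())
E
```

```text
scene [1.0187 0.586  0.7645] 448.92507800674105
scale 0.73 [226. 133. 385. 252.] 10796
dish 0.95 [279. 121. 319. 165.] 1545
unit_key 0.22 [370. 189. 376. 200.] 52
flask 0.95 [268. 238. 308. 294.] 1737
flask 0.65 [347. 254. 436. 291.] 873
jar 0.92 [222. 104. 254. 154.] 1451
cup_green 0.74 [267. 104. 294. 141.] 659
cup_green 0.64 [322. 225. 363. 271.] 1374
top [0.541  0.0661 0.9334] 376.6535506693586
dish 0.74 [381. 212. 426. 257.] 1694
tare_key 0.49 [390. 270. 399. 281.] 75
unit_key 0.56 [362. 263. 368. 271.] 51
flask 0.94 [278. 126. 312. 164.] 805
jar 0.6 [447. 178. 497. 218.] 1332
cup_green 0.72 [260. 168. 292. 202.] 752
cup_green 0.38 [302. 243. 308. 250.] 41
cup_red 0.98 [436. 231. 471. 262.] 830
cup_red 0.64 [345. 124. 400. 155.] 422
{'clock': 0.9, 'qpos': array([-1.4248,  0.2586,  1.535 , -0.    ,  1.348 , -0.2028]), 'qd': array([ 0.0001, -0.0003, -0.0004,  0.0007, -0.0004, -0.0008]), 'effort': array([  0.0025, -43.7177, -28.4309,   0.0723,   0.031 ,  -0.    ]), 'ee_pos': array([ 0.188 , -0.5169,  0.2112]), 'eef_rot': array([-0.5792,  0.5792, -0.4056,  0.4057]), 'ft_force': array([ 0.6977,  0.3184, -0.7393]), 'moment': array([ 0.0281, -0.031 , -0.0136]), 'gripper_width': 0.9955518728710877}
```

```bash
python3 - <<'E'
import cv2
a=cv2.imread("pics/top0.png")[100:310,230:520]
cv2.imwrite("pics/topc.png",cv2.resize(a,(795,576),interpolation=cv2.INTER_CUBIC))
E
```

```text
(no output)
```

View pics/topc.png

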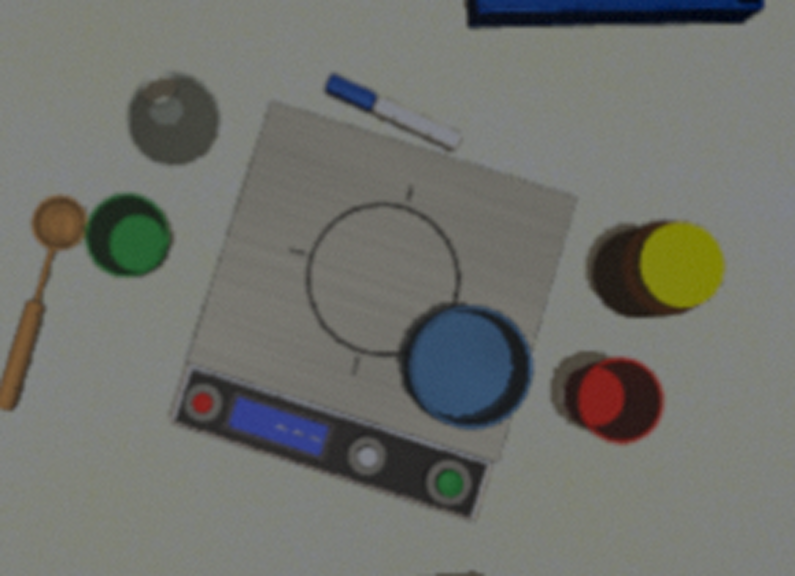

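View pics/scene0.png

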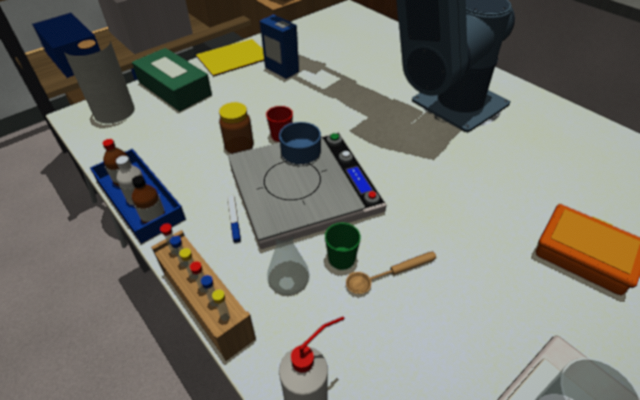

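The top crop shows the circle centre at about crop (383,278), the dish rim at (466,365), and the green key at (449,483) at the right end of the panel. The jar and red cup stand to the right of the scale. The scene view agrees. Next I'll refine these positions in world coordinates.

```bash
cat > loc.py <<'E'
from h import *
from scipy.optimize import least_squares
def plate():
    c=np.array([[270,100],[577,197],[383,278],[203,403],[367,456],[449,482]])/2.742+[230,100]
    def pts(p):
        L=np.array([[.12,.14,.045],[.12,-.14,.045],[0,0,.045],[-.148,-p[3]+.22,.036],[-.148,-p[3]+.073,.036],[-.148,-p[3],.036]])
        cs,s=np.cos(p[2]),np.sin(p[2]); return L@np.array([[cs,s,0],[-s,cs,0],[0,0,1]])+[p[0],p[1],0]
    r=least_squares(lambda p:(proj("top",pts(p))-c).ravel(),[.6,0,-.3,.11])
    return r.x,r.fun,pts(r.x)
def dish(cam,g):
    m=arm.regions_of(cam,"dish")[0]["mask"]
    # fit cylinder silhouette: hull of base and rim circles
    a=np.linspace(0,2*np.pi,60);mm=cv2.findContours(m.astype(np.uint8),0,1)[0]
    k=max(mm,key=len); k=cv2.convexHull(k).reshape(-1,2).astype(float)
    M=cv2.fillConvexPoly(np.zeros((1600,2560),np.uint8),np.int32(k*4+2),1)
    def ms(p):
        X=np.r_[[[p[0]+.05*np.cos(t),p[1]+.05*np.sin(t),z] for z in(.045,.1) for t in a]]
        h=cv2.convexHull(proj(cam,X).astype(np.float32)); mo=cv2.moments(h)
        return np.array([mo["m10"],mo["m01"]])/mo["m00"],mo["m00"]
    mo=cv2.moments(k.astype(np.float32)); o=np.array([mo["m10"],mo["m01"]])/mo["m00"]
    r=least_squares(lambda p:(ms(p)[0]-o)*1,g,diff_step=1e-3)
    return r.x,ms(r.x)[1],mo["m00"]
E
python3 - <<'E'
from loc import *
np.set_printoptions(precision=4,suppress=True)
x,f,P=plate();print(x,f.reshape(-1,2));print(P)
arm.camera("top");arm.camera("scene")
for c in("top","scene"):print(c,dish(c,P[2,:2]))
print(ray("top",np.array([[467,365],[383,278]])/2.742+[230,100],.1))
# circle check in scene: dark ring
m=arm.camera_model("scene");print(proj("scene",P))
for c,n,z in(("top","jar",0.06),("top","cup_red",.04),("top","cup_green",.04)):
    b=arm.regions_of(c,n)[0]["box"];print(n,ray(c,[[(b[0]+b[2])/2,(b[1]+b[3])/2]],z))
from scipy.spatial.transform import Rotation as R
q=arm.state()["eef_rot"];print(R.from_quat(np.r_[q[1:],q[0]]).as_matrix())
E
```

```text
[ 0.5941 -0.0281 -0.334   0.1062] [[ 0.027   0.1238]
 [-0.0053 -0.0673]
 [-0.1802  0.4474]
 [ 0.4862 -0.1336]
 [-0.0099 -0.1967]
 [-0.3135 -0.1583]]
[[ 0.7534  0.0648  0.045 ]
 [ 0.6616 -0.1997  0.045 ]
 [ 0.5941 -0.0281  0.045 ]
 [ 0.4916  0.128   0.036 ]
 [ 0.4434 -0.0109  0.036 ]
 [ 0.4195 -0.0799  0.036 ]]
top (array([ 0.5197, -0.0889]), 1729.1905330512673, 1728.0)
scene (array([ 0.5217, -0.0923]), 1602.3570993808098, 1540.0)
[[ 0.5202 -0.0878  0.1   ]
 [ 0.5918 -0.0227  0.1   ]]
[[258.5466 238.3164]
 [227.8038 154.2897]
 [292.5141 178.7292]
 [371.8257 197.602 ]
 [345.7651 157.055 ]
 [334.4469 139.4496]]
jar [[ 0.6    -0.2624  0.06  ]]
cup_red [[ 0.4866 -0.2241  0.04  ]]
cup_green [[0.6456 0.1936 0.04  ]]
[[ 0.3418 -0.      0.9398]
 [-0.9398 -0.      0.3418]
 [ 0.     -1.     -0.    ]]
```

Emit:
{"method": "jog_arm", "body": {"series": [[-0.02,0,0.03,-0.03,0.43],[-0.045,0,0.067,-0.06,0.43],[-0.07,0,0.104,-0.1,0.43],[-0.095,0,0.141,-0.13,0.43],[-0.12,0,0.178,-0.16,0.43],[-0.145,0,0.215,-0.19,0.43],[-0.17,0,0.252,-0.22,0.43],[-0.195,0,0.289,-0.26,0.43],[-0.22,0,0.326,-0.3,0.43],[-0.24,0,0.355,-0.32,0.43],[-0.255,0,0.378,-0.34,0.43],[-0.265,0,0.392,-0.344,0.43],[-0.265,0,0.392,-0.344,0.43],[-0.265,0,0.392,-0.344,0.43]]}}

```text
clock: 2.65
ee_pos: [0.4657, -0.1339, 0.2111]
eef_rot: [-0.64, 0.64, -0.3, 0.3]
ft_force: [0.1, 0.6, 0.6]
gripper_width: 0.429
```

Emit:
{"method": "jog_arm", "body": {"series": [[0,0.02,0,0,0.43],[0,0.05,0,0,0.43],[0,0.08,0,0,0.43],[0,0.1,0,0,0.43],[0,0.115,0,0,0.43],[0,0.125,0,0,0.43],[0,0.133,0,0,0.43],[0,0.138,0,0,0.43],[0,0.138,0,0,0.43],[0,0.138,0,0,0.43]]}}

```text
clock: 3.65
ee_pos: [0.4662, -0.1341, 0.0736]
eef_rot: [-0.64, 0.64, -0.3, 0.301]
ft_force: [-0.2, 0.2, 0.4]
gripper_width: 0.434
```

```bash
python3 - <<'E'
from h import *
t=arm.camera("top")[100:310,230:520];s=arm.camera("scene")[80:290,190:480]
cv2.imwrite("pics/d1.png",np.vstack([cv2.resize(i,(414,300),interpolation=2) for i in(t,s)]))
E
```

```text
(no output)
```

View pics/d1.png

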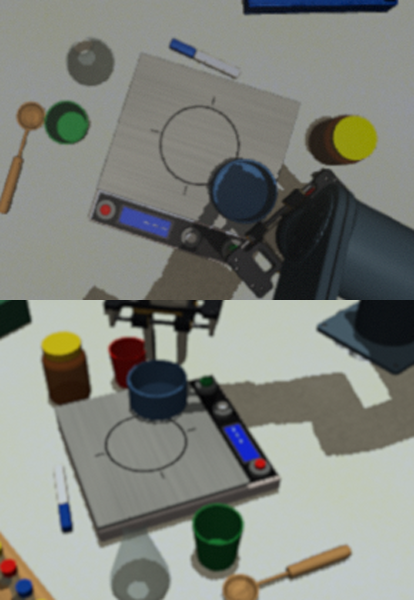

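The fingers straddle the dish's near side with clearance at the cup (dish at about (242,190) in the top half of the view). I'll push slowly.

Emit:
{"method": "jog_arm", "body": {"series": [[0,0,0.006,0,0.43],[0,0,0.01,0,0.43],[0,0,0.014,0,0.43],[0,0,0.018,0,0.43],[0,0,0.022,0,0.43],[0,0,0.027,0,0.43],[0,0,0.032,0,0.43],[0,0,0.037,0,0.43],[0,0,0.042,0,0.43],[0,0,0.047,0,0.43],[0,0,0.052,0,0.43],[0,0,0.057,0,0.43],[0,0,0.062,0,0.43],[0,0,0.067,0,0.43],[0,0,0.072,0,0.43],[0,0,0.077,0,0.43],[0,0,0.081,0,0.43],[0,0,0.084,0,0.43],[0,0,0.086,0,0.43],[0,0,0.086,0,0.43]]}}

```text
clock: 5.75
ee_pos: [0.5323, -0.0786, 0.0731]
eef_rot: [0.64, -0.64, 0.3, -0.301]
ft_force: [-1.1, -0.8, 0.5]
gripper_width: 0.43
```

```bash
python3 - <<'E'
from loc import *
t=arm.camera("top");s=arm.camera("scene")
P=plate()[2][2]
a=np.linspace(0,6.283,41)
for c in("top","scene"):
    d=dish(c,P[:2]);print(c,d,d[0]-P[:2])
v=[]
for n,i,y,x in(("top",t,130,300),("scene",s,100,200)):
    i=i[y:y+150,x:x+200];v.append(cv2.resize(i,(560,300) if 0 else (400,300),interpolation=2))
cv2.imwrite("pics/d2.png",np.hstack(v));print(arm.state()["ee_pos"],arm.state()["ft_force"])
E
```

```text
top (array([ 0.57838364, -0.03763964]), 1655.3907203590497, 1275.0) [-0.01570089 -0.0095498 ]
scene (array([ 0.57358755, -0.04539678]), 1768.6975149943028, 1673.0) [-0.02049698 -0.01730694]
[ 0.53212672 -0.07875044  0.0730449 ] [ 0.30655708 -0.06488879 -0.45021927]
```

View pics/d2.png

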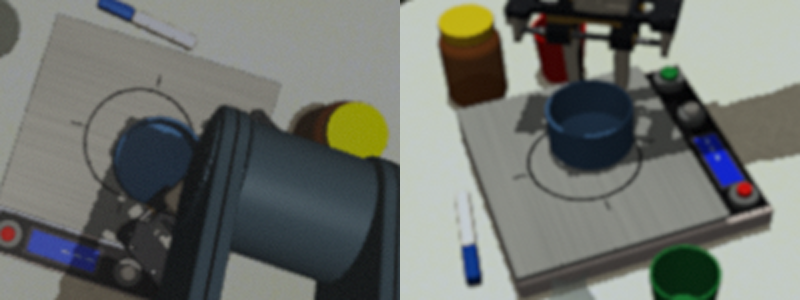

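The dish is following the fingers. The scene fit matches the position the finger geometry predicts, and about 27 mm along the same heading remains.

Emit:
{"method": "jog_arm", "body": {"series": [[0,0,0.003,0,0.43],[0,0,0.007,0,0.43],[0,0,0.011,0,0.43],[0,0,0.015,0,0.43],[0,0,0.019,0,0.43],[0,0,0.022,0,0.43],[0,0,0.025,0,0.43],[0,0,0.026,0,0.43],[0,0,0.027,0,0.43],[0,0,0.027,0,0.43],[0,0,0.022,0,0.43],[0,0,0.012,0,0.43],[0,0,-0.008,0,0.43],[0,-0.02,-0.018,0,0.43],[0,-0.06,-0.028,0,0.3],[0,-0.1,-0.04,0,0.2],[0,-0.13,-0.06,0,0],[0,-0.13,-0.09,0,0],[0,-0.13,-0.12,0,0],[0,-0.13,-0.12,0,0]]}}

```text
clock: 7.95
ee_pos: [0.4372, -0.1574, 0.2036]
eef_rot: [-0.639, 0.64, -0.301, 0.302]
ft_force: [0.3, 0.3, 0.3]
gripper_width: 0.009
```

```bash
python3 - <<'E'
from loc import *
np.set_printoptions(precision=4,suppress=True)
t=arm.camera("top");s=arm.camera("scene")
x,f,PP=plate();P=PP[2]
for c in("top","scene"):
    d=dish(c,P[:2]);print(c,d,d[0]-P[:2])
    for r in arm.regions_of(c,"tare_key")[:2]:
        v,u=np.nonzero(r["mask"]);print(r["conf"],u.mean(),v.mean(),ray(c,[[u.mean(),v.mean()]],.036))
v=[cv2.resize(i[y:y+180,X:X+240],(400,300),interpolation=2) for i,y,X in((t,130,280),(s,100,200))]
cv2.imwrite("pics/d3.png",np.hstack(v))
# green blobs
for c,i in(("top",t),("scene",s)):
    h=cv2.cvtColor(i,40);m=cv2.inRange(h,(50,100,40),(80,255,255));n,l,st,ce=cv2.connectedComponentsWithStats(m)
    q=proj(c,PP[5:])[0]
    for k in range(1,n):
        if np.hypot(*(ce[k]-q))<15:print(c,st[k],ce[k],q,ray(c,[ce[k]],.036))
E
```

```text
top (array([ 0.5929, -0.0268]), 1644.7499385115225, 1563.5) [-0.0012  0.0013]
0.51 393.2631578947368 275.7578947368421 [[ 0.4192 -0.0795  0.036 ]]
scene (array([ 0.594 , -0.0291]), 1836.7125632301904, 1703.5) [-0.0001 -0.001 ]
0.64 333.78846153846155 136.8846153846154 [[ 0.4139 -0.0888  0.036 ]]
top [390 272   8   9  58] [393.6207 275.6552] [393.4356 275.6258] [[ 0.4194 -0.0803  0.036 ]]
scene [331 134   8   5  34] [334.2941 136.0294] [334.4469 139.4496] [[ 0.4106 -0.0905  0.036 ]]
```

View pics/d3.png

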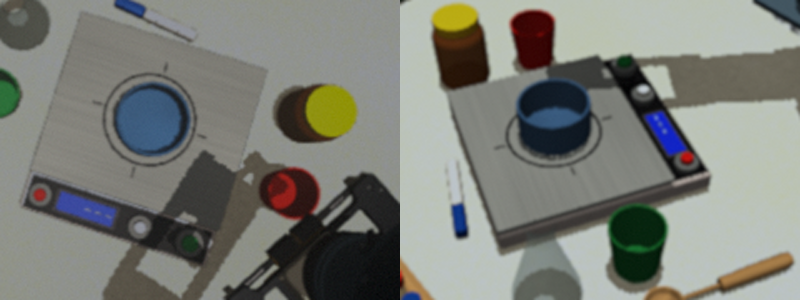

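The dish is centred to within about 2 mm in both views, with the ring visible all round. The key triangulates to about (0.4205, -0.0785) with its top at z ≈ 0.045. Next I'll go above it with closed fingers, jaw axis along the panel.

Emit:
{"method": "jog_arm", "body": {"series": [[-0.01,0,0.005,0.12,0],[-0.02,0,0.01,0.26,0],[-0.03,0,0.016,0.4,0],[-0.04,0,0.021,0.54,0],[-0.05,0,0.026,0.68,0],[-0.06,0,0.032,0.82,0],[-0.068,0,0.036,0.95,0],[-0.071,0,0.037,1.025,0],[-0.071,0.02,0.037,1.025,0],[-0.071,0.05,0.037,1.025,0],[-0.071,0.08,0.037,1.025,0],[-0.071,0.1,0.037,1.025,0],[-0.071,0.115,0.037,1.025,0],[-0.071,0.121,0.037,1.025,0],[-0.071,0.123,0.037,1.025,0],[-0.071,0.123,0.037,1.025,0]]}}

```text
clock: 9.85
ee_pos: [0.4232, -0.0772, 0.0804]
eef_rot: [-0.411, 0.411, -0.576, 0.576]
ft_force: [0.4, 0.4, 0.3]
gripper_width: 0.002
```

```bash
python3 - <<'E'
from h import *
t=arm.camera("top");s=arm.camera("scene")
v=[cv2.resize(i[y:y+90,X:X+120],(400,300),interpolation=2) for i,y,X in((t,220,340),(s,90,275))]
cv2.imwrite("pics/d4.png",np.hstack(v))
st=arm.state();p=st["ee_pos"];print(p,proj("scene",[p-[0,0,.017]]),proj("scene",[[.4205,-.0785,.046]]))
E
```

```text
[ 0.42349662 -0.07748572  0.08089177] [[334.00445347 131.8728201 ]] [[334.54606433 136.80147171]]
```

View pics/d4.png

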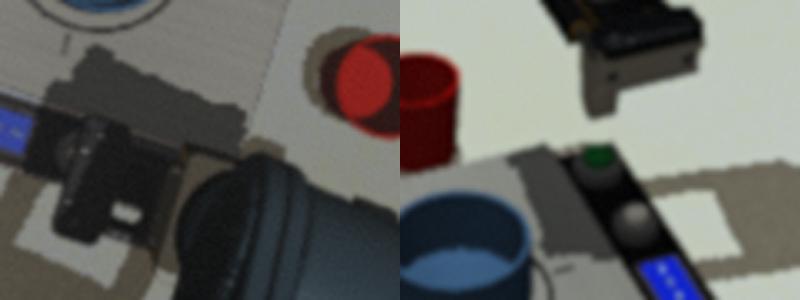

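```bash
python3 - <<'E'
from h import *
from scipy.spatial.transform import Rotation as R
np.set_printoptions(precision=4,suppress=True)
st=arm.state();p=st["ee_pos"];q=st["eef_rot"];M=R.from_quat(np.r_[q[1:],q[0]]).as_matrix();print(M)
A=lambda L:p+np.array(L)@M.T
out=[cv2.resize(arm.camera(c),None,fx=4,fy=4,interpolation=2) for c in("top","scene")]
for c,i in zip(("top","scene"),out):
    for L,col in(([[0,.017,0],[.018,.017,0],[-.018,.017,0]],(0,0,255)),([[x,-.067,z] for x in(-.094,.094) for z in(-.0375,.0375)],(0,255,255))):
        for u in proj(c,A(L)): cv2.circle(i,(int(u[0]*4),int(u[1]*4)),4,col,1)
    for u in proj(c,[[.4205,-.0785,.046]]):cv2.circle(i,(int(u[0]*4),int(u[1]*4)),4,(255,0,255),1)
cv2.imwrite("pics/d5.png",np.hstack([out[0][840:1320,1380:1780],out[1][260:740,1140:1540]]))
E
```

```text
[[-0.3258  0.0014  0.9454]
 [-0.9454 -0.0007 -0.3258]
 [ 0.0002 -1.      0.0015]]
```

View pics/d5.png

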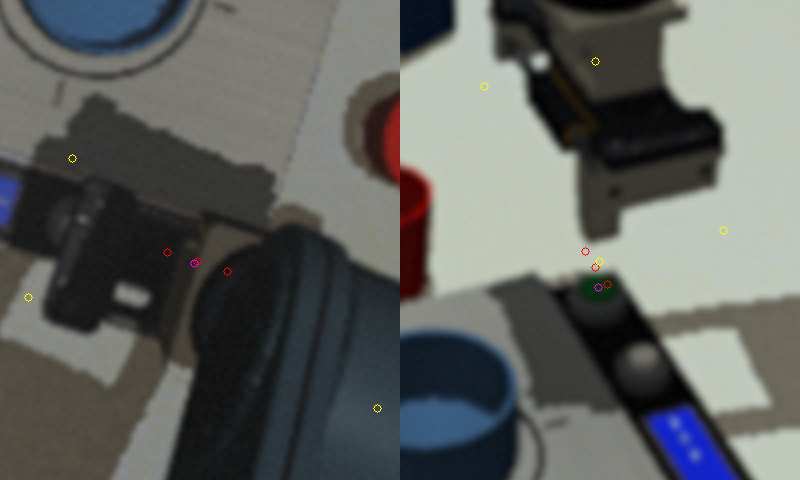

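The overlay shows the fingers above the key laterally, with the tips looking somewhat higher than nominal. I'll descend in small steps and watch the force.

Emit:
{"method": "jog_arm", "body": {"series": [[0.001,0.003,-0.002,0,0],[0.001,0.006,-0.002,0,0],[0.001,0.009,-0.002,0,0],[0.001,0.012,-0.002,0,0],[0.001,0.014,-0.002,0,0],[0.001,0.014,-0.002,0,0]]}}

```text
clock: 10.65
ee_pos: [0.4203, -0.0775, 0.0658]
eef_rot: [0.41, -0.411, 0.576, -0.576]
ft_force: [-1.1, 0.0, 0.7]
gripper_width: 0.002
```

```bash
python3 - <<'E'
from h import *
s=arm.camera("scene");t=arm.camera("top")
v=[cv2.resize(i[y:y+60,X:X+80],(400,300),interpolation=2) for i,y,X in((t,240,355),(s,95,295))]
cv2.imwrite("pics/d6.png",np.hstack(v))
st=arm.state();p=st["ee_pos"];print(p,st["ft_force"],proj("scene",[p-[0,0,.017]]))
E
```

```text
[ 0.42054287 -0.0775846   0.06606712] [ 0.21793486  0.13097229 -0.62932612] [[334.78812891 136.02829022]]
```

View pics/d6.png

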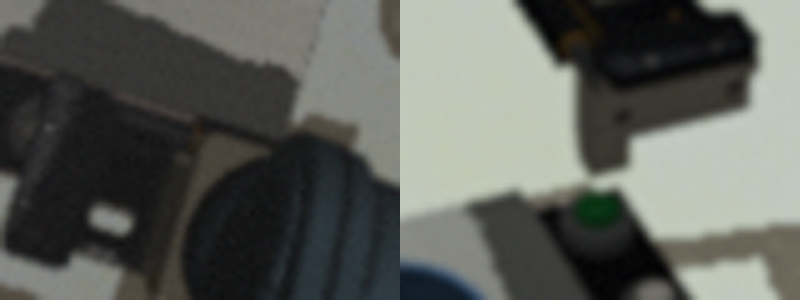

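Emit:
{"method": "jog_arm", "body": {"series": [[0,0.001,0,0,0],[0,0.002,0,0,0],[0,0.003,0,0,0],[0,0.004,0,0,0],[0,0.004,0,0,0]]}}

```text
clock: 11.25
ee_pos: [0.4205, -0.0776, 0.062]
eef_rot: [0.41, -0.41, 0.576, -0.576]
ft_force: [-0.4, -0.6, -0.3]
gripper_width: 0.008
```

Emit:
{"method": "jog_arm", "body": {"series": [[0,0.001,0,0,0],[0,0.002,0,0,0],[0,0.003,0,0,0],[0,0.003,0,0,0]]}}

```text
clock: 11.65
ee_pos: [0.4205, -0.0776, 0.059]
eef_rot: [0.41, -0.411, 0.576, -0.576]
ft_force: [0.9, 0.6, -0.0]
gripper_width: 0.006
```

```bash
python3 - <<'E'
from h import *
s=arm.camera("scene");st=arm.state();print(st["ee_pos"],st["ft_force"],st["moment"])
cv2.imwrite("pics/d7.png",cv2.resize(s[85:165,285:385],(750,600),interpolation=2))
E
```

```text
[ 0.42052272 -0.07757207  0.05907721] [ 0.0658494   0.21030243 -0.26054298] [ 0.04619094  0.05545608 -0.00281121]
```

View pics/d7.png

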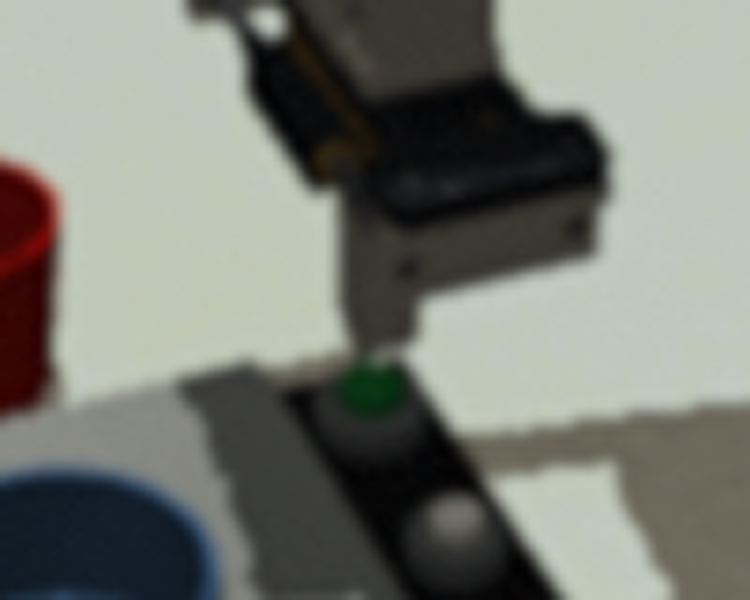

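The force is still zero and the view shows a gap between the tip and the green key. I'll keep going down.

Emit:
{"method": "jog_arm", "body": {"series": [[0,0.001,0,0,0],[0,0.002,0,0,0],[0,0.003,0,0,0],[0,0.004,0,0,0],[0,0.004,0,0,0]]}}

```text
clock: 12.2
ee_pos: [0.4204, -0.0776, 0.055]
eef_rot: [0.41, -0.411, 0.576, -0.576]
ft_force: [1.0, 0.3, 1.0]
gripper_width: 0.007
```

Emit:
{"method": "jog_arm", "body": {"series": [[0,0.001,0,0,0],[0,0.002,0,0,0],[0,0.003,0,0,0],[0,0.003,0,0,0]]}}

```text
clock: 12.6
ee_pos: [0.4204, -0.0775, 0.052]
eef_rot: [0.41, -0.411, 0.576, -0.576]
ft_force: [0.2, -0.2, 0.5]
gripper_width: 0.001
```

```bash
python3 - <<'E'
from h import *
np.set_printoptions(precision=4,suppress=True)
s=arm.camera("scene");st=arm.state();p=st["ee_pos"];print(p,st["ft_force"])
i=cv2.resize(s[95:155,295:375],(800,600),interpolation=2)
for X,c in(([p-[0,0,.017]],(0,0,255)),([[.4205,-.0785,z] for z in(.036,.041,.046)],(255,0,255))):
    for u in proj("scene",X):cv2.circle(i,(int((u[0]-295+.5)*10),int((u[1]-95+.5)*10)),4,c,1)
cv2.imwrite("pics/d8.png",i)
E
```

```text
[ 0.4205 -0.0776  0.0521] [-0.7796 -0.048   0.4182]
```

View pics/d8.png

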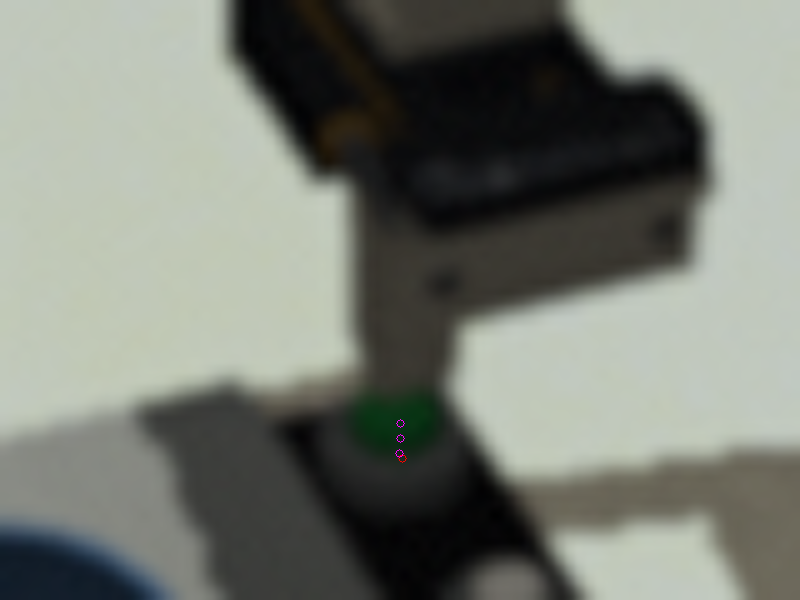

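Emit:
{"method": "jog_arm", "body": {"series": [[0,0.001,0,0,0],[0,0.002,0,0,0],[0,0.002,0,0,0]]}}

```text
clock: 12.95
ee_pos: [0.4205, -0.0776, 0.05]
eef_rot: [0.41, -0.41, 0.576, -0.576]
ft_force: [1.4, 0.4, 0.5]
gripper_width: 0.007
```

Emit:
{"method": "jog_arm", "body": {"series": [[0,0.001,0,0,0],[0,0.002,0,0,0],[0,0.003,0,0,0],[0,0.003,0,0,0]]}}

```text
clock: 13.35
ee_pos: [0.4204, -0.0775, 0.047]
eef_rot: [0.41, -0.41, 0.576, -0.576]
ft_force: [-0.4, 0.1, -0.2]
gripper_width: 0.002
```

The nominal tip is now below the panel face with no force, so the closed tips really do sit about 20 mm higher, as the image showed. Continuing down.

Emit:
{"method": "jog_arm", "body": {"series": [[0,0.001,0,0,0],[0,0.002,0,0,0],[0,0.002,0,0,0]]}}

```text
clock: 13.65
ee_pos: [0.4204, -0.0776, 0.045]
eef_rot: [0.41, -0.41, 0.576, -0.576]
ft_force: [0.0, 0.0, -0.0]
gripper_width: 0.007
```

```bash
python3 - <<'E'
from h import *
s=arm.camera("scene");st=arm.state();p=st["ee_pos"];print(p,st["ft_force"],st["moment"],st["gripper_width"])
h=cv2.cvtColor(s[125:150,320:350],40);m=cv2.inRange(h,(50,100,20),(80,255,255));v,u=np.nonzero(m);print(len(v),u.mean()+320,v.mean()+125,v.min()+125,v.max()+125)
E
```

```text
[ 0.42052235 -0.07757994  0.04509187] [-0.92824693 -0.39156328 -1.36285721] [0.06884363 0.05487477 0.08697598] 0.0001603623478841325
29 334.0344827586207 137.86206896551724 136 140
```

Emit:
{"method": "jog_arm", "body": {"series": [[0,0.001,0,0,0],[0,0.002,0,0,0],[0,0.002,0,0,0]]}}

```text
clock: 14.0
ee_pos: [0.4206, -0.0777, 0.0432]
eef_rot: [-0.41, 0.41, -0.576, 0.576]
ft_force: [0.7, 0.2, 2.2]
gripper_width: 0.007
```

Emit:
{"method": "jog_arm", "body": {"series": [[0,0.001,0,0,0],[0,0.002,0,0,0],[0,0.002,0,0,0]]}}

```text
clock: 14.3
ee_pos: [0.4206, -0.0776, 0.0412]
eef_rot: [-0.41, 0.41, -0.576, 0.576]
ft_force: [-0.4, -0.1, 3.5]
gripper_width: 0.005
```

Contact: the force is rising like a spring of about 1 N/mm. On to the stop.

Emit:
{"method": "jog_arm", "body": {"series": [[0,0.0005,0,0,0],[0,0.001,0,0,0],[0,0.0015,0,0,0],[0,0.0015,0,0,0]]}}

```text
clock: 14.7
ee_pos: [0.4207, -0.0777, 0.0406]
eef_rot: [-0.411, 0.41, -0.576, 0.576]
ft_force: [-3.5, 0.7, 15.0]
gripper_width: 0.005
```

It hit a hard stop about 4 mm after contact (15 N), which matches full travel. Now I'll release and retreat straight up.

Emit:
{"method": "jog_arm", "body": {"series": [[0,0,0,0,0],[0,-0.003,0,0,0],[0,-0.008,0,0,0],[0,-0.018,0,0,0],[0,-0.04,0,0,0],[0,-0.08,0,0,0],[0,-0.12,0,0,0],[0,-0.16,0,0,0],[0,-0.17,-0.03,0,0],[0.04,-0.17,-0.05,0,0],[0.08,-0.17,-0.06,0,0],[0.12,-0.17,-0.06,0,0],[0.16,-0.17,-0.06,0,0],[0.2,-0.17,-0.06,0,0],[0.22,-0.17,-0.06,0,0],[0.22,-0.17,-0.06,0,0],[0.22,-0.17,-0.06,0,0]]}}

```text
clock: 16.4
ee_pos: [0.2919, -0.2656, 0.2097]
eef_rot: [0.41, -0.41, 0.576, -0.576]
ft_force: [-0.2, 0.3, 0.4]
gripper_width: 0.002
```

```bash
python3 - <<'E'
from loc import *
np.set_printoptions(precision=4,suppress=True)
t=arm.camera("top");s=arm.camera("scene");P=plate()[2]
for c,i in(("top",t),("scene",s)):
    d=dish(c,P[2,:2]);print(c,d[0]-P[2,:2])
    h=cv2.cvtColor(i,40);m=cv2.inRange(h,(50,100,40),(80,255,255));n,l,st,ce=cv2.connectedComponentsWithStats(m)
    q=proj(c,P[5:])[0]
    for k in range(1,n):
        if np.hypot(*(ce[k]-q))<15:print(c,st[k],ce[k])
    for o in("jar","cup_red","cup_green","flask"):
        r=arm.regions_of(c,o); print(o,np.round(r[0]["box"]) if r else None)
cv2.imwrite("pics/d9.png",np.hstack([cv2.resize(i[y:y+210,X:X+280],(400,300),interpolation=2) for i,y,X in((t,100,240),(s,90,190))]))
E
```

```text
top [-0.0007  0.0009]
top [389 272  10   9  69] [393.6812 275.8406]
jar [446. 177. 494. 215.]
cup_red [436. 231. 472. 262.]
cup_green [259. 168. 290. 200.]
flask [279. 125. 312. 161.]
scene [-0.0008  0.0002]
scene [330 134   9   6  44] [334.1591 136.4091]
jar [218. 103. 254. 154.]
cup_red [266. 105. 292. 143.]
cup_green [326. 223. 362. 273.]
flask [268. 238. 308. 293.]
```

View pics/d9.png

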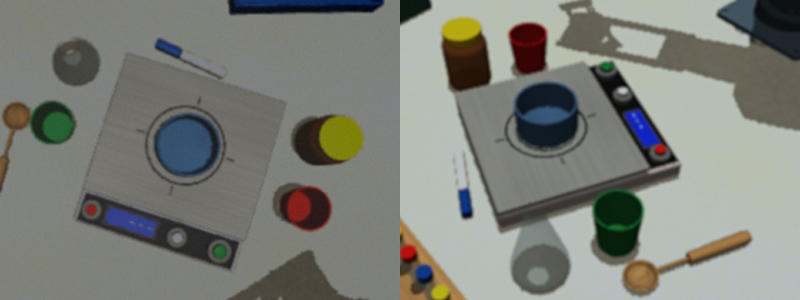

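The dish stands inside the ring with the line visible all round, at about (186,145) in the left view. The green key is back up, and the things around the scale are where they were.

```bash
python3 -c "
from cell import arm
print(arm.close_job())"
```

```text
the job is handed in; nothing more can be done
None
```

The dish is in the circle, the tare key has been pressed and released, and I handed the job in at about 17 s.

- **Dish:** I slid it about 96 mm along the plate with two half-open fingers, without gripping or lifting it. Both cameras now put it within about 1 mm of the circle's centre, against 13 mm of room, and the ring is visible all round.
- **Tare key:** The closed fingertips pressed it straight down. The force rose like a spring to about 3.5 N. About 4 mm after first contact it met a hard stop, where the force read 15 N. I then let it up, and in the last pictures its position matches the one before the press. I could not read the key's travel directly, so "fully down" rests on that force and distance.
- **Surroundings:** The other keys were not approached. The flask, jar and cups were found within a few pixels of where they started. The marker and spoon I checked only by eye, and they look unmoved.
- **Disagreement:** With the fingers shut, the tips seemed to sit roughly 15–20 mm higher than the stated 17 mm ahead of the TCP. The scene picture showed this and the late contact confirmed it, so I went down in small force-checked steps.

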